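# Index the dividing wheel and lock it with its pin

## Robot

A 6-joint arm with a two-finger parallel gripper is mounted at the origin on a cart in front of the work surface, level with it; the furniture and walls round the work are solid. World frame = base frame: x ahead of the robot, y to its left, z up, the work surface at z = 0. Lengths are in mm, angles in rad, forces in N, time in s.
With the tool pointing down it reaches from about 275 to 825 mm from the base axis. Payload 4.9 kg.
Tool frame: the origin (TCP) lies at the very end of the fingers, on their centre line; the grasp point (between the pads) lies 19 mm behind it; z points along the fingers, y is the line along which they close (so a half turn about z gives the same grasp; the last joint's range is limited). The gripper opens to 85 mm and grips with 20 to 120 N. Pads are 22 mm wide; open, the fingers measure 114 mm over their backs; the gripper's body (76 mm by 85 mm) begins 54 mm behind the grasp point. The pads swing forward as they close: fully open they stand 13 mm farther back than shut.
Start: joints at [1.087, 0.326, -0.193, 1.052, 0, 1.437], TCP at [188.486, 516.712, 200.581] pointing down, gripper open.
Joint ranges: [-2.65, 2.65], [-0.97, 1.79], [-1.3, 1.35], [-1.93, 2.1], [-1.47, 1.37], [-3.14, 3.14]. Speed limits (rad/s): [2.57, 2.57, 3.14, 3.14, 3.14, 3.14].

## Interface

Orientations are given as [roll, pitch, yaw] about the fixed x, y, z axes, in that order (R = Rz(yaw) Ry(pitch) Rx(roll)).
In Python, from bench import bot, solve_ik, imaging gives the robot as it stands. Calls block until the motion is done:
- bot.move_ptp(position, orientation): joint-space move of the TCP to a pose.
- bot.movel(position, rot=None, max_speed=150, threshold=None): straight line of the TCP; rot=None keeps the orientation; max_speed is the mean speed in mm/s. With threshold (N) it stops when the force on the tool has changed by that much, and returns True; else False.
- bot.move_j(angles): joint-space move.
- bot.grip(opening, effort=None): opening from 0.0 (shut) to 1.0 (fully open); effort is the grip in N (None keeps the last); returns when the fingers have stopped.
- bot.dwell(seconds).
- solve_ik(position, orientation): joint angles nearest the present ones, or None.
- bot.get_state(): the state.
- imaging.capture(name): name is "scene" or "top" or "wrist"; returns the picture (400x640x3 uint8, blue, green, red); there is no depth.
- imaging.camera_model(name): a dict with "K" (3x3 intrinsics, pixels), "position" and "rotation" of the camera in the world. Camera axes: x right, y up, looking along -z (the intrinsics and any distortion apply to the point x, -y, -z); pixel columns grow to the right and rows downward; lengths in mm; the calibration is good to about 2 mm. The wrist camera is an equidistant fisheye: a pixel r from the principal point sees the ray r / f radians off the axis. A picture is of the moment at which its call begins: read the wrist's pose just before it. camera_model takes no time and is no camera call; for the wrist camera it gives the pose at the moment of the call.
A pose or a line that the arm cannot do raises bot.IKError and nothing moves.
- bot.sign_off(): hands the job in; it is judged then, once.
The state is a dict: "t": time; "qpos": joint angles; "joint_velocities": joint speeds; "effort": joint torques, N m; "tcp_pos": TCP position; "orientation": TCP orientation; "contact_force": force on the tool from outside, world axes, zero at the start; "wrist_torque": the same for the moment, N m; "opening": opening from 0.0 (shut) to 1.0 (fully open); "gripper_force": force on a finger pad.
Only numpy, scipy, OpenCV 4.12 (cv2) and the standard library are available. Lean on these libraries where they do the work, as an engineer would, in place of code of your own. Each camera call takes 0.05 s, during which the arm holds its last target. There are 200 camera calls.

## Task

Turn the flat index wheel by its upright handle until the sector marked with the long raised bar shows wholly in the window of the fixed cover. Then take the lock pin out of its wooden holder, put it down through the guide behind the window, and ease the wheel a little to and fro until the pin is fully home in the wheel's notch, its head down on the guide. Work gently so that the pin is never forced, let go of everything, and leave the other things on the bench where they are.

Things in the scene. Friction and masses are not known exactly. Their poses are not given: they have to be found in the camera images.
- stand: Index stand, fixed: dark steel base plate 230x190x10 mm, a flat wheel on it, and at +x a green post with a cover arm over the wheel (64 mm wide, top 44 mm above the bench, from 29 to 115 mm from the axis along x). Origin: on the wheel's vertical axis at bench height; z up, x from the axis through the middle of window and guide.
- wheel (a joint): Wheel angle, rad, counter-clockwise from above, range -2.0 to 0.6, starts at -1.5 to -0.5. At 0 the marked sector is centred in the window; its whole bar shows within 0.26 either way. The wheel is a disc 172 mm across, top 33 mm above the bench; about 0.15 N m of friction resists turning and it stays where left.
- window (a point): Centre of the window in the cover arm, 30 mm (stand x) by 32 mm (stand y), at the arm's top, 46 mm from the wheel axis and 44 mm above the bench. Axes as the stand's.
- mark (a point): Top centre of the raised brass bar (24 mm radial x 8 mm x 3 mm) on the marked sector, 46 mm from the wheel axis. The other sectors bear a small round stud 9 mm across or the handle instead.
- handle_top (a point): Top end of the wheel's black upright handle, a round post 16 mm in diameter fixed on the wheel half a turn from the marked sector, 52 mm from the wheel axis; it stands from 37 to 90 mm above the bench. Turning the wheel carries it round; it may be gripped or pushed.
- guide_mouth (a point): Centre of the top of the guide, a square steel bush 34x34 mm on the cover arm, 75 mm from the wheel axis, 60 mm above the bench; axes as the stand's. Its upright hole is 15.2 mm wide, with a 2 mm chamfer at the top, and runs 22 mm down. A pin let down in it before a notch is under it stands on the rim, its foot 27 mm below this point, 17 mm short of home.
- guide_foot (a point): Point under the guide at the wheel top, 33 mm above the bench. The rim passing here has six notches 16.2 mm wide, open outward, one per sector; but the rim is a ring clamped up to 0.18 rad off true to the wheel, unmeasured: with the wheel near 0 the notch may lie 13 mm to a side. Eased under a standing pin, the notch lets it drop by its weight, then locks but for 0.04 rad of play.
- pin: Loose aluminium lock pin, 0.05 kg: shaft 14 mm thick, 44 mm long, foot chamfered 1.5 mm; on top a round black head 24 mm across, 26 mm high. Origin: centre of the foot, z up the shaft. Starts upright in the holder, foot 8 mm and underside of head 52 mm above the bench. Fully home, the head rests on the guide, foot 44 mm below its mouth. Never press it on stand or wheel with more than 25 N.
- holder: Wooden block 70 x 70 x 44 mm, fixed, with a central upright hole 17 mm wide and 36 mm deep in which the pin stands. Origin: centre of its underside.
- spanner_13: Bystander: open-ended spanner 165 x 32 x 8 mm lying between holder and stand; leave it. Origin: centre of its underside, y along its length.
- spacer_2: Bystander: flat steel ring 66 mm across, 10 mm high; leave it. Origin: centre of its underside.
- sanding_block: Bystander: cork sanding block 64 x 112 x 37 mm; leave it. Origin: centre of its underside.
Not all that is in view belongs to the job. What is shaped like the pin but purple or yellow is not meant.

How it is judged (in metres and radians):
On the way, in this order (a step that is already met when the one before it is completed fails the run):
1. the bar of the marked sector shows wholly in the window while the pin is still away from the guide (value of joint wheel between -0.26 and 0.26 rad and horizontal distance between pin and guide_mouth above 0.03 m), for 0.2 s.
2. the pin is in the guide, its foot at least 10 mm down (horizontal distance between pin and guide_mouth below 0.006 m and z of pin in the frame of guide_mouth below -0.01 m), for 0.1 s.
At the end, for the whole second after the job is handed in: The wheel is within 0.26 rad of 0 (the bar wholly in the window), and the pin stands at rest in the guide with its foot at least 41 mm below the guide mouth (head within 3 mm of the bush), within 5 mm of the guide's axis and within 0.12 rad of upright (value of joint wheel between -0.26 and 0.26 rad and horizontal distance between pin and guide_mouth below 0.005 m and z of pin in the frame of guide_mouth below -0.041 m and angle between pin's own z axis and vertical below 0.12 rad and linear speed of pin below 0.02 m/s and velocity of joint wheel between -0.05 and 0.05 rad/s); the robot touches nothing.
It fails at once if the pin pressed against the stand, wheel or rim with more than 25 N (contact force between pin and stand above 25 N).
It fails at once if the spanner moved by more than 30 mm (distance of spanner_13 from where it was at the start of the episode above 0.03 m).
It fails at once if the spacer ring moved by more than 30 mm (distance of spacer_2 from where it was at the start of the episode above 0.03 m).
It fails at once if the sanding block moved by more than 30 mm (distance of sanding_block from where it was at the start of the episode above 0.03 m).
It also fails if it takes over 72 s, if anything falls off the work surface, if the arm or the gripper's body presses on something with over 40 N, if the wrist force passes 120 N, or if a joint passes its speed limit or range.

## Working session

There is one attempt and no reset: what is moved stays moved. The work goes in short steps, each a Python script; the robot and the scene stay as the last script left them, time stands still between calls to the robot, and variables do not carry over. Pictures are saved under pics/ and viewed, at most 11 in all, crops included, and the job is handed in when it is done.

```bash
mkdir -p pics; ls; python3 - <<'E'
from bench import bot, imaging
import cv2,numpy as np
for n in("scene","top"):
    cv2.imwrite(f"pics/{n}0.png",imaging.capture(n)); m=imaging.camera_model(n); print(n,m)
s=bot.get_state();print(s)
E
```

```text
pics
scene {'K': array([[441.42313587,   0.        , 322.42632819],
       [  0.        , 441.42313587, 204.18129911],
       [  0.        ,   0.        ,   1.        ]]), 'position': array([-166.54905037, -529.51306408,  830.94404438]), 'rotation': array([ 0.84544428, -0.01233312, -0.89484758])}
top {'K': array([[473.17976754,   0.        , 323.27483383],
       [  0.        , 473.17976754, 190.67800391],
       [  0.        ,   0.        ,   1.        ]]), 'position': array([ 474.18955116,  -26.96403088, 1296.83018946]), 'rotation': array([ 0.05935163,  0.02617482, -1.56527879])}
{'t': 0.1, 'qpos': array([ 1.08684484e+00,  3.26876494e-01, -1.93504504e-01,  1.05200950e+00,
        1.06971908e-05,  1.43657884e+00]), 'joint_velocities': array([-0.00206995, -0.00170668,  0.00304894, -0.00208876, -0.00170496,
        0.00136993]), 'effort': array([-2.38753928e-04, -4.44238865e+01,  2.63037300e+01,  7.93238782e-03,
       -2.02026049e-04,  4.19492878e-06]), 'tcp_pos': array([188.1767013 , 516.18471008, 199.86869328]), 'orientation': array([-3.14001425e+00, -2.23925045e-04,  2.79185847e+00]), 'contact_force': array([ 0.25787201, -0.49884296, -0.33789969]), 'wrist_torque': array([-0.00613059, -0.05068834, -0.0024609 ]), 'gripper_force': 0.0, 'opening': 0.9987233405022392}
```

View pics/top0.png

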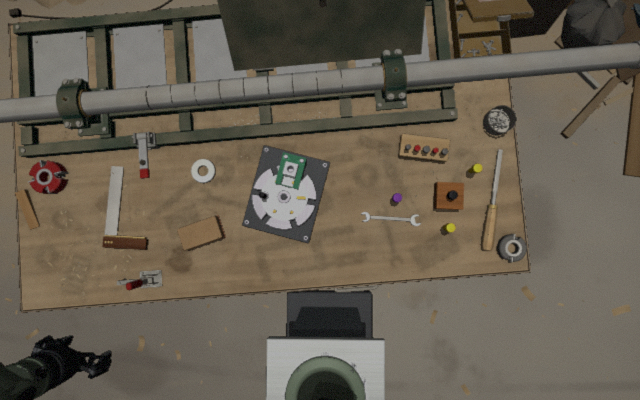

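View pics/scene0.png

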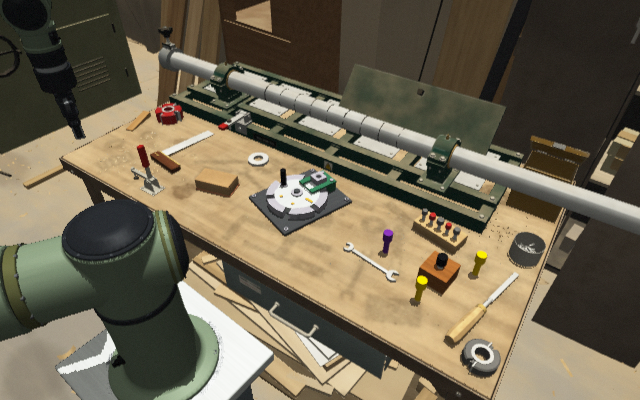

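The top view shows the stand at about (286,194) with the cover up at (291,170), the handle near (263,195), and the holder with the pin at (450,196). I'll enlarge both.

```bash
python3 - <<'E'
import cv2,numpy as np
t=cv2.imread("pics/top0.png"); s=cv2.imread("pics/scene0.png")
a=cv2.resize(t[140:250,235:335],None,fx=4,fy=4,interpolation=cv2.INTER_CUBIC)
b=cv2.resize(t[160:240,380:480],None,fx=4,fy=4,interpolation=cv2.INTER_CUBIC)
c=np.zeros((600,800,3),np.uint8); c[:440,:400]=a; c[:320,400:]=b
d=cv2.resize(s[160:240,245:355],None,fx=3.6,fy=3.5,interpolation=cv2.INTER_CUBIC); c[320:600,404:800]=d[:280,:396]
cv2.imwrite("pics/crop0.png",np.clip(c*1.5,0,255).astype(np.uint8))
E
```

```text
(no output)
```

View pics/crop0.png

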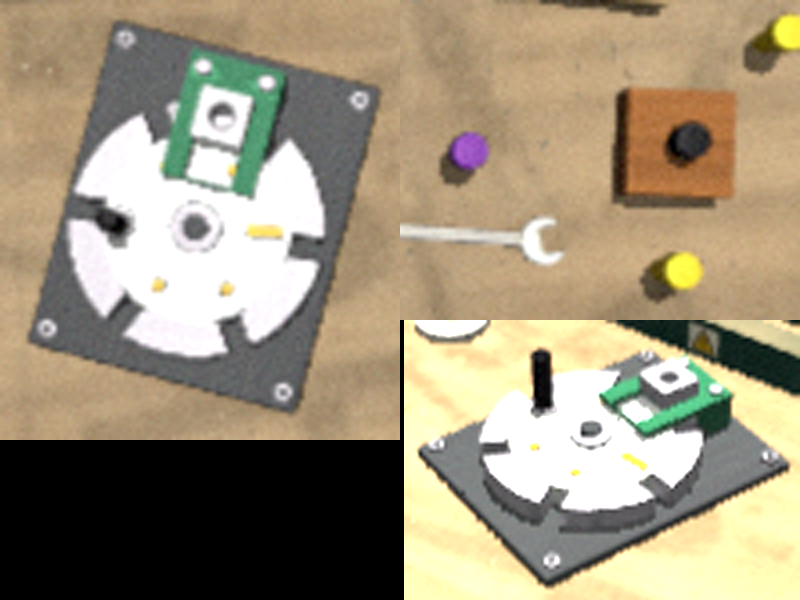

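Crop: the bar is at (265,231), hub (195,228), bush hole (222,117), handle ~(112,222), and pin head (690,140) in the right panel. Next I'll write the ray-casting helpers, get a coarse pose and take a wrist close-up.

```bash
cat > h.py <<'E'
import numpy as np, cv2
from scipy.spatial.transform import Rotation as Ro
from bench import bot, imaging, solve_ik
def ray(m,px,fish=False):
    K=m["K"]; d=np.array([(px[0]-K[0,2])/K[0,0],(px[1]-K[1,2])/K[1,1],1.])
    if fish:
        r=np.hypot(d[0],d[1]); d=np.array([d[0]/r*np.sin(r),d[1]/r*np.sin(r),np.cos(r)]) if r>1e-9 else np.array([0,0,1.])
    return Ro.from_euler("xyz",m["rotation"]).apply([d[0],-d[1],-d[2]])
def onplane(m,px,z,fish=False):
    d=ray(m,px,fish); p=np.array(m["position"]); return p+d*(z-p[2])/d[2]
def project(m,P,fish=False):
    q=Ro.from_euler("xyz",m["rotation"]).inv().apply(np.array(P)-m["position"]); x,y,z=q[0],-q[1],-q[2]
    K=m["K"]
    if fish:
        h=np.hypot(x,y); r=np.arctan2(h,z); x,y,z=x/h*r,y/h*r,1
    return np.array([K[0,2]+K[0,0]*x/z,K[1,2]+K[1,1]*y/z])
DOWN=lambda yaw:[np.pi,0,yaw]
E
python3 - <<'E'
from h import *
m=imaging.camera_model("top")
o=lambda u,v:(235+(u-1.5)/4,140+(v-1.5)/4)
ob=lambda u,v:(380+(u-401.5)/4,160+(v-1.5)/4)
for n,p,z in[("hub",o(195,228),38),("hole",o(222,117),60),("bar",o(265,231),36),("handle",o(105,216),90)]+[("screw",o(*q),10) for q in((125,38),(360,100),(46,328),(283,392))]+[("pin",ob(691,140),78)]+[("hold",ob(*q),44) for q in((628,88),(736,93),(733,197),(626,190))]:
    print(n,onplane(m,p,z).round(1))
w=imaging.camera_model("wrist");print(w,bot.get_state()["tcp_pos"])
E
```

```text
hub [532.5 112.9  38. ]
hole [604.7  93.4  60. ]
bar [530.8  66.2  36. ]
handle [537.5 165.   90. ]
screw [664.3 165.6  10. ]
screw [621.9   3.8  10. ]
screw [465.1 217.1  10. ]
screw [422.8  55.   10. ]
pin [ 537.6 -325.5   78. ]
hold [ 573.6 -292.9   44. ]
hold [ 570.5 -363.6   44. ]
hold [ 502.  -360.9   44. ]
hold [ 506.3 -291.    44. ]
{'K': array([[309.70691629,   0.        , 316.92033457],
       [  0.        , 309.70691629, 196.97007159],
       [  0.        ,   0.        ,   1.        ]]), 'position': array([110.89626663, 545.0097613 , 374.00756414]), 'rotation': array([-0.32811323,  0.00139715,  1.2221808 ])} [188.1767013  516.18471008 199.86869328]
```

```bash
python3 - <<'E'
from h import *
import pickle
bot.move_ptp([580,105,230],DOWN(np.pi-0.26))
m=imaging.camera_model("wrist"); im=imaging.capture("wrist"); cv2.imwrite("pics/w1.png",im); pickle.dump(m,open("w1.pkl","wb"))
print(m["position"],m["rotation"],bot.get_state()["t"],bot.get_state()["tcp_pos"],bot.get_state()["qpos"])
for P in([532.5,112.9,38],[604.7,93.4,60]): print(project(m,P,True))
E
```

```text
[499.9832949  127.256973   404.11550124] [-3.28073128e-01 -4.41970709e-04  1.31336533e+00] 2.2 [579.65542577 106.04821546 229.99066575] [ 5.55883730e-02  3.83551965e-01 -3.27122945e-02  1.15469625e+00
  2.36014891e-04  3.14009529e-01]
[312.02046537 124.97162198]
[311.57675808 191.09330277]
```

View pics/w1.png

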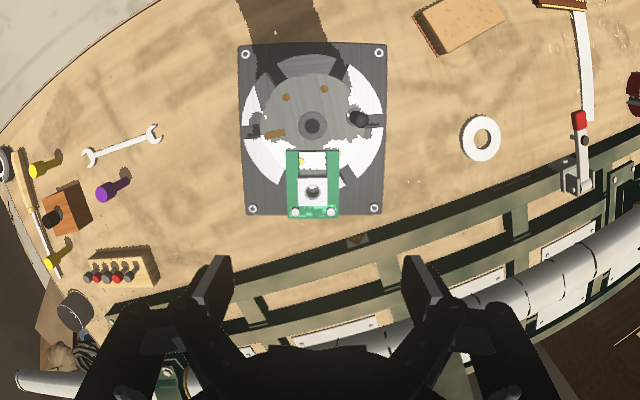

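The wrist view shows the hub at (312,125), guide hole (312,191), handle top (358,119) and bar (274,134), matching the coarse pose within about 1 px. Now I'll measure the notches around the rim.

```bash
python3 - <<'E'
from h import *
import pickle
m=pickle.load(open("w1.pkl","rb")); im=cv2.imread("pics/w1.png"); mt=imaging.camera_model("top"); it=cv2.imread("pics/top0.png")
# dark hole in the bush, dark hub centre
g=cv2.cvtColor(im,cv2.COLOR_BGR2GRAY)
def cen(mask,box):
    x0,y0,x1,y1=box; mm=cv2.moments(mask[y0:y1,x0:x1].astype(np.uint8)); return np.array([x0+mm["m10"]/mm["m00"],y0+mm["m01"]/mm["m00"]]),mm["m00"]
print(g[181:202,300:326:2]); 
p,a=cen(g<90,(305,183,321,199)); print("hole",p,a,onplane(m,p,60,True))
hsv=cv2.cvtColor(im,cv2.COLOR_BGR2HSV); bar=(hsv[...,1]>110)&(hsv[...,0]>8)&(hsv[...,0]<30)
p,a=cen(bar,(258,122,290,146)); b=onplane(m,p,36,True); print("bar",p,a,b)
sc=[]
for c in((246,54),(379,53),(252,209),(375,209)):
    q,a=cen(g>170,(c[0]-6,c[1]-6,c[0]+7,c[1]+7)); sc.append(onplane(m,q,10,True)); print("screw",q,a,sc[-1].round(1))
hub=np.array([532.5,112.9]); print("bar ang",np.arctan2(*(b[:2]-hub)[::-1]))
def prof(img,mm,f,r):
    s=""
    for k in range(0,360,3):
        t=np.radians(k); q=project(mm,[hub[0]+r*np.cos(t),hub[1]+r*np.sin(t),33],f)
        s+=f"{k}:{cv2.getRectSubPix(cv2.cvtColor(img,cv2.COLOR_BGR2GRAY),(1,1),(float(q[0]),float(q[1])))[0,0]} "
    print(s)
prof(im,m,True,76); prof(it,mt,False,76)
E
```

```text
[[247 247 247 247 247 247 248 248 248 248 248 248 249]
 [245 245 245 245 246 246 246 247 246 246 246 246 247]
 [244 244 244 244 245 245 245 245 245 245 245 245 245]
 [245 245 245 246 247 232 228 240 247 247 246 246 246]
 [245 245 246 248 233 223 227 213 220 250 248 248 248]
 [246 246 247 243 204 237 238 235 193 238 248 248 248]
 [246 246 248 228 163 247 248 233 170 201 249 247 248]
 [246 247 248 187 114 243 248 112 119 180 249 248 248]
 [244 244 239 149 125 119 119 123 126 133 222 246 245]
 [244 245 233 138 105 126 123 125 128 111 225 246 246]
 [245 245 222 129  82 113 126 124  96 107 212 248 247]
 [245 246 223 131  78  90 105 100  72 106 200 248 247]
 [245 245 230 147  86  73  72  69  77 114 204 247 246]
 [244 244 230 161  84  87  79  83  81 131 223 244 244]
 [245 244 248 157  81  84  85  85  80 151 238 247 246]
 [246 245 250 194 132  82  81  78 103 183 248 247 247]
 [244 244 246 225 164 128 116 124 144 220 247 246 245]
 [243 242 243 238 201 146 152 160 188 239 244 244 244]
 [243 243 243 244 236 155 185 195 225 246 244 244 245]
 [243 243 244 244 245 249 237 248 245 245 244 245 244]

[... 1575 characters left out ...]
154 90:165 93:164 96:166 99:164 102:164 105:163 108:164 111:164 114:163 117:165 120:164 123:165 126:162 129:167 132:151 135:68 138:59 141:67 144:70 147:130 150:164 153:167 156:169 159:168 162:169 165:166 168:170 171:170 174:169 177:172 180:170 183:172 186:173 189:172 192:166 195:93 198:65 201:69 204:68 207:119 210:168 213:170 216:171 219:168 222:169 225:173 228:169 231:168 234:170 237:169 240:172 243:172 246:174 249:174 252:168 255:87 258:62 261:66 264:66 267:124 270:172 273:171 276:172 279:173 282:172 285:173 288:173 291:174 294:174 297:174 300:175 303:174 306:173 309:172 312:169 315:91 318:38 321:57 324:85 327:84 330:84 333:91 336:156 339:171 342:154 345:163 348:160 351:103 354:105 357:171
```

Plan: the notch lies about -0.134 rad from the bar, so turn by about +1.487 (wheel about +0.135). Gripping the handle and turning.

```bash
cat >> h.py <<'E'
HUB=np.array([532.5,112.9]); YAW=-0.255; GUIDE=np.array([605.3,93.6])
def hpose(th,z,r=52): return [HUB[0]+r*np.cos(th),HUB[1]+r*np.sin(th),z], DOWN(th)
def arc(a,b,z=50,speed=40,step=0.12):
    n=max(1,int(np.ceil(abs(b-a)/step)))
    for t in np.linspace(a,b,n+1)[1:]:
        p,o=hpose(t,z); bot.movel(p,rot=o,max_speed=speed)
        f=bot.get_state()["contact_force"]
        if np.hypot(*f[:2])>25: print("force",f,t); return t
    return b
E
python3 - <<'E'
from h import *
th=1.534
p,o=hpose(th,150); bot.move_ptp(p,o); bot.grip(0.6)
p,o=hpose(th,50); print(bot.movel(p,max_speed=120,threshold=10))
bot.grip(0.0,25); s=bot.get_state(); print(s["opening"],s["gripper_force"],s["contact_force"],s["t"])
print(arc(th,th+1.487)); s=bot.get_state(); print(s["contact_force"],s["tcp_pos"],s["t"])
bot.grip(0.5); p,o=hpose(th+1.487,140); bot.movel(p,max_speed=200)
s=bot.get_state(); print(s["contact_force"],s["t"])
cv2.imwrite("pics/top2.png",imaging.capture("top")); 
t=cv2.imread("pics/top2.png");m=imaging.camera_model("wrist"); im=imaging.capture("wrist"); cv2.imwrite("pics/w2.png",im)
c=np.zeros((600,800,3),np.uint8); c[:400,:640]=im; c[290:590,500:800]=cv2.resize(t[140:240,235:335],None,fx=3,fy=3); cv2.imwrite("pics/c2.png",c)
import pickle; pickle.dump(m,open("w2.pkl","wb"))
E
```

```text
False
0.16659209340004935 24.502933054463938 [-1.16292634  0.5182938   4.42711504] 5.3583
3.021
[-3.53952496 -0.53104553 10.26450893] [480.0872238  119.04863055  50.65864766] 9.2583
[ 0.1315287  -0.58628787  0.4176965 ] 10.2417
```

View pics/c2.png

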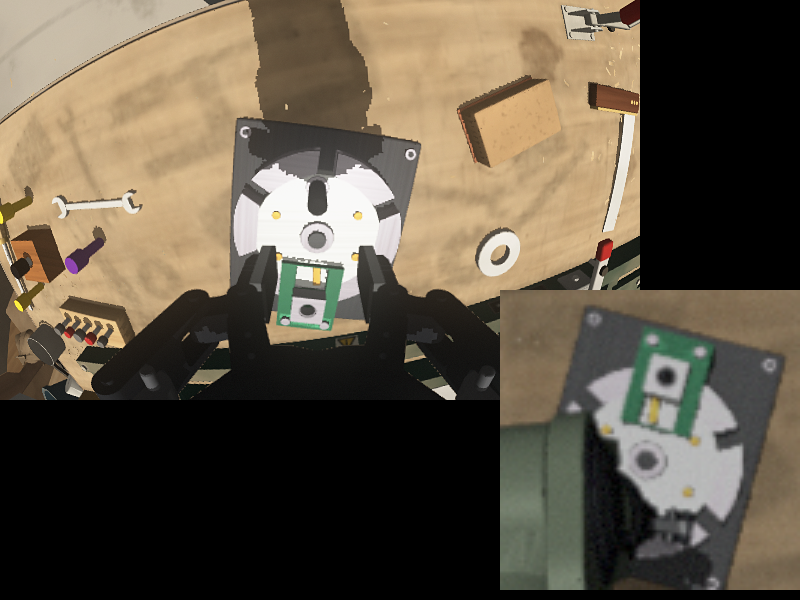

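The bar now shows in the window with the offset I intended, and the arm is clear. Next I'll look at the pin from above and check the notch angle in the saved wrist view.

```bash
python3 - <<'E'
from h import *
import pickle
m=pickle.load(open("w2.pkl","rb")); g=cv2.imread("pics/w2.png",0)
s=""
for k in list(range(190,236,2))+list(range(90,180,2)):
    t=np.radians(k); q=project(m,[HUB[0]+76*np.cos(t),HUB[1]+76*np.sin(t),33],True); s+=f"{k}:{g[int(round(q[1])),int(round(q[0]))]} "
print(s)
bot.grip(0.7)
bot.move_ptp([590,-327,170],DOWN(np.pi-0.4))
m=imaging.camera_model("wrist"); im=imaging.capture("wrist"); cv2.imwrite("pics/w3.png",im)
q=project(m,[537.6,-325.5,78],True); print("expect",q)
x,y=q.astype(int); x0,y0=x-25,y-25
v=im[y0:y0+50,x0:x0+50].max(axis=2); n,l,st,ce=cv2.connectedComponentsWithStats((v<45).astype(np.uint8))
for i in range(1,n):
    if st[i,4]>40: print(st[i],ce[i]+[x0,y0],onplane(m,ce[i]+[x0,y0],78,True))
cv2.imwrite("pics/c3.png",cv2.resize(im[max(0,y-60):y+60,x-80:x+80],None,fx=5,fy=5)); print(bot.get_state()["t"],m["position"])
E
```

```text
190:112 192:112 194:112 196:114 198:112 200:197 202:238 204:236 206:238 208:235 210:233 212:231 214:233 216:234 218:235 220:195 222:109 224:82 226:73 228:78 230:84 232:92 234:232 90:223 92:227 94:227 96:229 98:242 100:82 102:83 104:85 106:77 108:76 110:115 112:140 114:234 116:235 118:235 120:236 122:235 124:235 126:238 128:238 130:238 132:239 134:240 136:242 138:240 140:238 142:239 144:241 146:245 148:111 150:122 152:124 154:121 156:122 158:121 160:80 162:66 164:67 166:67 168:67 170:66 172:102 174:114 176:113 178:113 
expect [292.69464883 134.75325658]
[17 12 21 16 56] [296.46428571 125.17857143] [ 531.23396474 -319.18662185   78.        ]
12.3833 [ 514.34576914 -293.28041639  344.18266096]
```

View pics/c3.png

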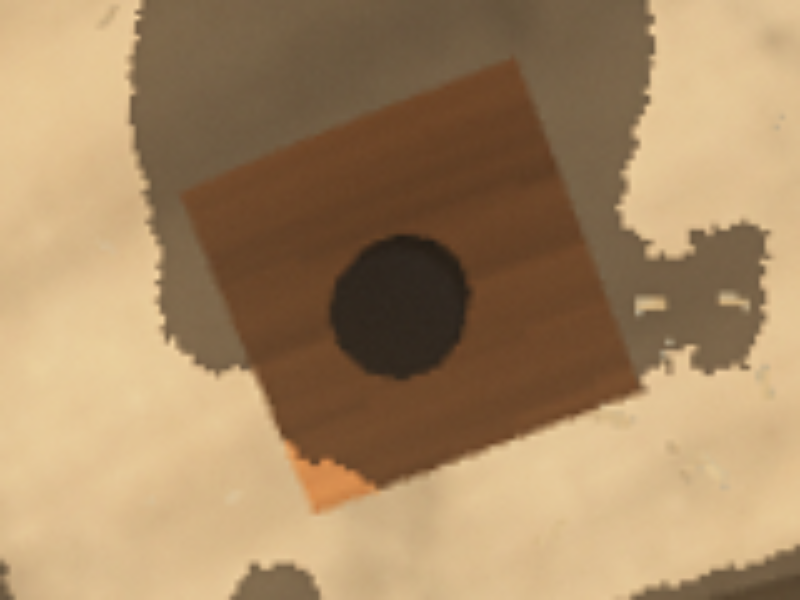

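The dark head disc is centred at crop (399,309), i.e. image (291.3,135.3), and the pin stands upright in the holder. The notches turned as expected. Grasping now.

```bash
python3 - <<'E'
from h import *
m=imaging.camera_model("wrist"); P=onplane(m,(291.3,135.3),78,True); print(P)
x,y=(P[:2]+[537.6,-325.5])/2
yaw=np.pi-0.5
bot.move_ptp([x,y,120],DOWN(yaw)); print(bot.movel([x,y,50],max_speed=100,threshold=8), bot.get_state()["tcp_pos"])
bot.grip(0.0,30); s=bot.get_state(); print(s["opening"],s["gripper_force"],s["contact_force"])
bot.movel([x,y,150],max_speed=120); s=bot.get_state(); print(s["opening"],s["contact_force"],s["t"],x,y)
G=GUIDE; bot.move_ptp([*G,150],DOWN(np.pi-0.255)); s=bot.get_state(); print(s["tcp_pos"],s["contact_force"],s["t"])
m=imaging.camera_model("wrist"); im=imaging.capture("wrist"); q=project(m,[*G,100],True).astype(int); print(q)
tp=imaging.capture("top"); c=np.zeros((600,800,3),np.uint8); c[:480]=cv2.resize(im[max(0,q[1]-60):q[1]+60,q[0]-100:q[0]+100],(800,480)); cv2.imwrite("pics/c4.png",c)
sc=imaging.capture("scene");cv2.imwrite("pics/s4.png",sc)
E
```

```text
[ 537.66428314 -326.723661     78.        ]
False [ 538.24833626 -326.4896944    50.63363435]
-0.00022062629111597215 0.0 [-0.25869738  1.03880791 -0.06062647]
0.00034416118531558194 [ 0.56418812  0.04451118 -0.21895412] 15.2 537.632141571072 -326.1118304995383
[605.54325362  92.47470296 149.92956616] [-0.37580121 -0.97377495 -0.61756936] 16.7667
[317 203]
```

View pics/c4.png

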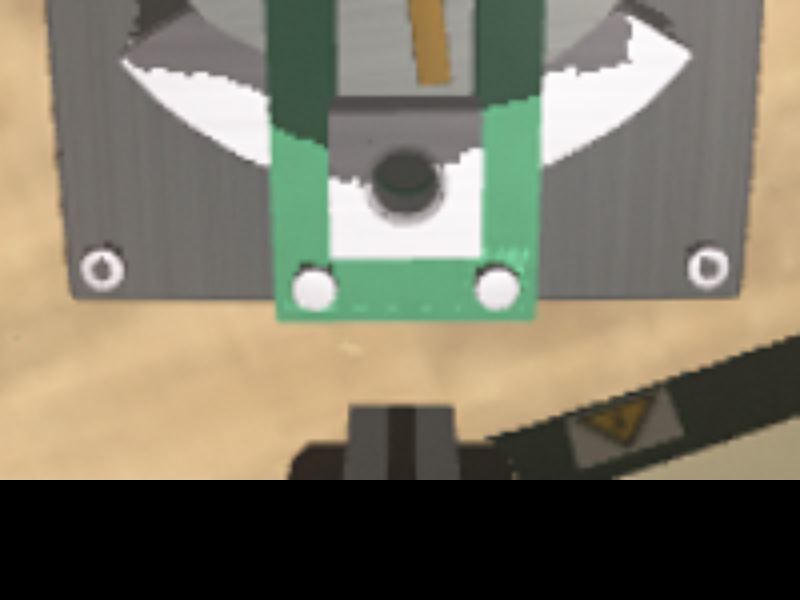

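The gripper is empty: it shut fully and missed the pin. Checking where the pin is.

```bash
python3 - <<'E'
import cv2,numpy as np
s=cv2.imread("pics/s4.png"); cv2.imwrite("pics/c5.png",cv2.resize(s[190:340,340:540],(800,600)))
E
```

```text
(no output)
```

View pics/c5.png

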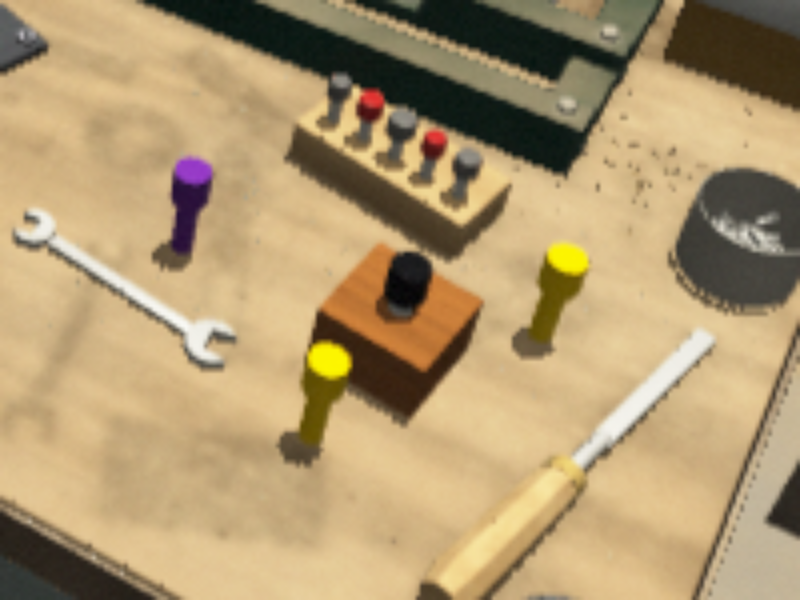

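The pin is still upright in the holder, head at scene pixel about (442.5,257). Cross-checking its position against the scene camera.

```bash
python3 - <<'E'
from h import *
m=imaging.camera_model("scene"); 
g=cv2.imread("pics/s4.png").max(axis=2)
print(onplane(m,(442.5,256.75),78), "pred", project(m,[537.6,-326,78]),project(m,[537.6,-326,52]))
b=g[250:275,430:455]; print(b[::2,::2])
# check other refs in scene: bush hole/handle
t=imaging.camera_model("top"); print(project(t,[537.6,-326,78]))
s=bot.get_state(); print(s["t"],s["tcp_pos"],s["opening"],s["orientation"])
E
```

```text
[ 535.11250584 -329.20023044   78.        ] pred [441.7378124  255.44742516] [439.59281787 262.960173  ]
[[213 216 219 219 225 222 154  96  79  68  73  75  72]
 [212 211 205 210 213 202 194 187 151  88  74  69  76]
 [214 203 204 199  88  28  30  30 115 219 152  91 152]
 [200 200 203 200  25  27  31  26  28 210 224 221 221]
 [203 203 198 182  12  27  32  30  27 180 214 220 222]
 [190 202 205  84  15   8  21  26  26 203 201 204 216]
 [198 191 192  40  13  10   9  14  51 206 204 202 202]
 [194 200 168  50   8   7   9   4 107 207 206 210 204]
 [185 182  89  80  56  22  27  78 203 203 200 201 206]
 [190 188 123  84  85  87  83 136 197 204 200 202 200]
 [203 195 190 128 124 125 140 198 190 189 202 205 203]
 [200 207 203 195 188 183 182 194 198 198 186 189 176]
 [ 63 182 208 206 200 191 184 185 189 197 197 180  50]]
[452.55907504 194.6429708 ]
16.9167 [605.55011855  92.32948686 149.95383698] -0.002390078773877821 [-3.14143739e+00  4.24507988e-05  2.88463448e+00]
```

All the cameras agree on the pin's position, so I'll retry with staged closing and logging.

```bash
python3 - <<'E'
from h import *
x,y=537.2,-326.8; yaw=np.pi-0.5
bot.grip(0.7); bot.move_ptp([x,y,120],DOWN(yaw)); print(bot.movel([x,y,52],max_speed=100,threshold=8), bot.get_state()["tcp_pos"])
fr=[]
def log(): 
    s=bot.get_state(); fr.append(imaging.capture("wrist")); print(s["opening"],s["gripper_force"],s["contact_force"].round(2),s["t"])
log()
for o in(0.4,0.3,0.25): bot.grip(o,20); log()
m=imaging.camera_model("wrist"); q=project(m,[x,y,70],True).astype(int); print(q)
q[1]=min(q[1],300)
c=[cv2.resize(f[q[1]-60:q[1]+90,q[0]-100:q[0]+100],(400,300)) for f in fr]
cv2.imwrite("pics/c6.png",np.vstack([np.hstack(c[:2]),np.hstack(c[2:])]))
E
```

```text
False [ 537.69310124 -327.00245513   52.5198547 ]
0.6988775364654435 0.0 [-0.03  0.5  -0.52] 19.925
0.396385051782707 0.0 [ 0.2  -0.05  0.53] 20.3417
0.3012215622446966 0.0 [-0.73 -0.11 -0.08] 20.6417
0.25013019797615255 0.0 [-0.18 -0.11  0.33] 20.9167
[316 246]
```

View pics/c6.png

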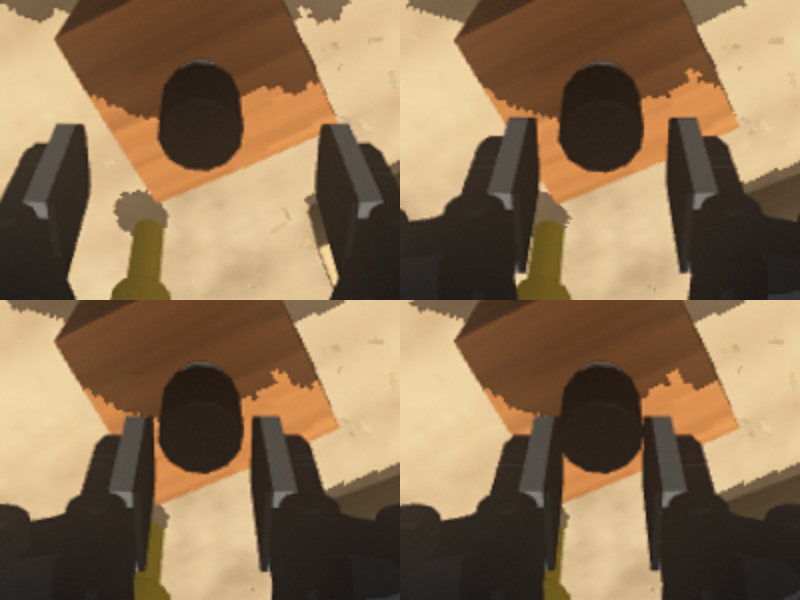

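The head is laterally centred, but the finger tips look displaced from the projected TCP. I'll compare where the TCP should appear.

```bash
python3 - <<'E'
from h import *
m=imaging.camera_model("wrist"); s=bot.get_state(); T=s["tcp_pos"]; R=Ro.from_euler("xyz",s["orientation"])
for d in([0,0,0],[11,0,0],[-11,0,0],[0,0,-19],[11,0,-19],[-11,0,-19],[0,11,0],[11,11,0],[-11,11,0]):
    q=project(m,T+R.apply(d),True); print(d,q.round(1),"panel4",(400+2*(q-[216,186])+[0,-100]).round(0))
print(T,s["orientation"],m["position"],m["rotation"],R.inv().apply(m["position"]-T))
E
```

```text
[0, 0, 0] [316.1 232.5] panel4 [600. 393.]
[11, 0, 0] [316.1 216.1] panel4 [600. 360.]
[-11, 0, 0] [316.1 248.1] panel4 [600. 424.]
[0, 0, -19] [316.  246.9] panel4 [600. 422.]
[11, 0, -19] [316.  229.2] panel4 [600. 386.]
[-11, 0, -19] [316.  263.5] panel4 [600. 455.]
[0, 11, 0] [333.8 232.5] panel4 [636. 393.]
[11, 11, 0] [334.2 216.1] panel4 [636. 360.]
[-11, 11, 0] [333.4 248. ] panel4 [635. 424.]
[ 537.1943592  -326.8023397    51.98626621] [ 3.14159196e+00 -2.34153588e-05  2.64159459e+00] [ 464.90812375 -286.83341743  226.09166549] [-3.28276080e-01 -4.73080459e-05  1.07198228e+00] [  82.60333768    0.42044322 -174.10346484]
```

The tip gap and head scales imply the real finger ends sit about 40 mm higher than the reported TCP. I'll probe down gently with the fingers straddling the head until they touch the holder top (z=44).

```bash
python3 - <<'E'
from h import *
bot.grip(0.5); s=bot.get_state(); x,y,z=s["tcp_pos"]; x,y=537.3,-326.5
hit=bot.movel([x,y,8],max_speed=35,threshold=4); s=bot.get_state(); z=s["tcp_pos"][2]; print(hit,z,s["contact_force"].round(2),s["t"])
if hit: bot.movel([x,y,z+3],max_speed=30)
bot.grip(0.0,30); s=bot.get_state(); print(s["tcp_pos"],s["opening"],s["gripper_force"],s["contact_force"].round(2),s["t"])
E
```

```text
True 11.479325515107664 [-0.55  0.91  4.87] 22.3667
[ 537.18851819 -326.48474756   14.35402336] 0.2708963922125045 29.352586431778036 [-0.52 -0.48 -0.05] 22.95
```

The true finger ends are about 33 mm behind the reported TCP; the pin is now gripped (opening 0.27, 29 N) with its foot at TCP - 6.35. Lifting, and refining the guide position from the earlier shots.

```bash
python3 - <<'E'
from h import *
import pickle
s=bot.get_state(); m=imaging.camera_model("wrist"); R=Ro.from_euler("xyz",s["orientation"])
rel=R.inv()*Ro.from_euler("xyz",m["rotation"]); off=R.inv().apply(m["position"]-s["tcp_pos"])
R4=Ro.from_euler("xyz",[-3.14143739,4.2e-5,2.88463448]); T4=np.array([605.546,92.40,149.94])
m4=dict(K=m["K"],position=T4+R4.apply(off),rotation=(R4*rel).as_euler("xyz"))
m1=pickle.load(open("w1.pkl","rb"))
print("w1",onplane(m1,(312.3,191.9),60,True),"c4",onplane(m4,(317-100+406.5/4-.4,143+185/4-.4),60,True))
bot.movel([537.2,-326.5,112],max_speed=100); s=bot.get_state(); print(s["opening"],s["gripper_force"],s["contact_force"].round(2))
bot.move_ptp([604.8,93.2,112],DOWN(np.pi-0.255)); bot.dwell(0.2); s=bot.get_state(); print(s["tcp_pos"],s["opening"],s["contact_force"].round(2),s["t"])
m=imaging.camera_model("wrist"); im=imaging.capture("wrist"); cv2.imwrite("pics/w7.png",im); pickle.dump(m,open("w7.pkl","wb"))
for P in([605,93.4,60],[605,93.4,106],[605,93.4,150]): print(project(m,P,True))
cv2.imwrite("pics/c7.png",cv2.resize(im[160:280,237:397],(800,600),interpolation=cv2.INTER_CUBIC))
E
```

```text
w1 [605.86996676  93.95971342  60.        ] c4 [605.65190101  94.10567658  60.        ]
0.26957303074001954 29.371131617808715 [-0.55 -0.71 -1.38]
[605.03444742  92.06321656 111.99104322] 0.2736426603366967 [ 0.17 -0.39  0.09] 25.8417
[318.09419641 203.21526327]
[318.35715929 227.82370765]
[318.72991454 263.48444583]
```

View pics/c7.png

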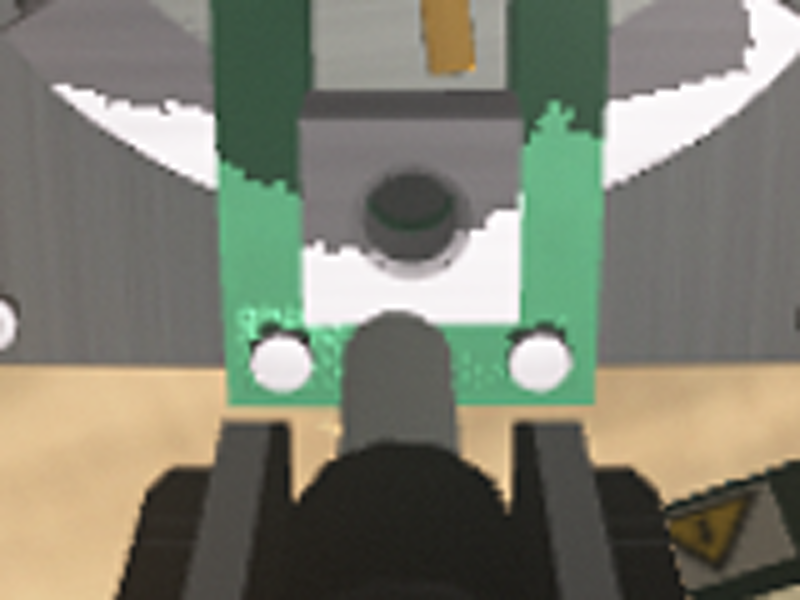

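The pin's near foot edge is at crop (398,312), with the shaft centred on column 398.5. The hole ring centre is at (417,222). Next I'll compute the relative offset and let the pin down.

```bash
python3 - <<'E'
from h import *
import pickle
m=pickle.load(open("w7.pkl","rb")); c=lambda u,v:(237+(u-2)/5,160+(v-2)/5)
T=bot.get_state()["tcp_pos"]; print("T",T, bot.get_state()["t"])
hole=onplane(m,c(417,222),60,True)
a=np.pi-0.255; tx=np.array([np.cos(a),np.sin(a)])
f1=onplane(m,c(398.5,312),105.6,True)[:2]-5.5*tx; f2=onplane(m,c(398.5,312),107.1,True)[:2]-7*tx
print("hole",hole,"foot",f1,f2); foot=f2
d=hole[:2]-foot; print("move",d)
tgt=T[:2]+d; print("tgt",tgt)
bot.movel([*tgt,78],max_speed=60); bot.dwell(0.3); s=bot.get_state(); print(s["tcp_pos"],s["contact_force"].round(2))
hit=bot.movel([*tgt,42],max_speed=20,threshold=3); s=bot.get_state(); print(hit,s["tcp_pos"],s["contact_force"].round(2),s["opening"],s["t"])
E
```

```text
T [604.99830326  92.22120746 111.98266237] 25.8917
hole [606.00302162  94.67004668  60.        ] foot [606.23353232  91.72673352] [607.05639489  91.51584874]
move [-1.05337327  3.15419794]
tgt [603.94492999  95.3754054 ]
[604.22069684  95.39793231  78.35477454] [-0.44  0.53 -0.65]
True [603.77876686  94.65387265  43.56144196] [ 0.53 -0.82 -0.21] 0.27222795319843424 28.4333
```

The pin went smoothly into the guide, foot about 23 mm below the mouth. Releasing and checking the head height.

```bash
cat >> h.py <<'E'
def headz(tag):
    m=imaging.camera_model("scene"); im=imaging.capture("scene"); cv2.imwrite(f"pics/{tag}.png",im)
    q=project(m,[*GUIDE,103],False); r=project(m,[*GUIDE,86],False); return im,q,r
E
python3 - <<'E'
from h import *
bot.grip(0.55); s=bot.get_state(); x,y,z=s["tcp_pos"]
bot.movel([x,y,110],max_speed=150); bot.movel([525,116,150],max_speed=250)
im,q,r=headz("s8"); print(q,r,bot.get_state()["t"])
m=imaging.camera_model("wrist"); w=imaging.capture("wrist")
c=np.zeros((600,800,3),np.uint8); c[:300,:400]=cv2.resize(w[50:350,120:520],(400,300)); x,y=q.astype(int)
c[:400,400:]=cv2.resize(im[y-40:y+60,x-50:x+50],(400,400),interpolation=cv2.INTER_CUBIC); t=imaging.capture("top"); c[300:600,:400]=cv2.resize(t[140:240,225:358],(400,300))
cv2.imwrite("pics/c8.png",c)
g=im.max(axis=2); print(g[y-6:y+22:2, x-14:x+16:2])
E
```

```text
[318.03826527 163.30423797] [318.00343496 168.21827637] 29.95
[[ 31  21  27  27  21  24  22  24  29 102 148 157 159 161 157]
 [ 27  26  24  26  24  25  25  25  24  26  31  51 139 158 158]
 [114  40  27  26  24  22  26  25  28  27  72  60  38  29 106]
 [201 194 179  99  26  24  24  23  26  25  72  84  55  74  36]
 [201 201 200 198 185 107  41  25  24  21  72  61  67  90  53]
 [192 186 195 199 205 187  27  27  32  54  73  76  74  63  48]
 [191 194 176 125 121  55  28  29  28  53 102  43  44  56  37]
 [174 128  96  78 128  39  16  26  23  73 160 199 121  34  30]
 [ 92  97  95  93 122  86  14  15   7  46 128 153 190 192 184]
 [200 166 128 119 224  96   7   5   9  84 205 149 147 188 203]
 [209 173 147  87 135 104  40  16  45 223 203 126 142 144 190]
 [145 146 144  89  62 103 148 223 191 126  66  71 139 207 209]
 [139 114  75  75  66  62  65  68  64  66  67 103 145  95  98]
 [ 59 110 198 197 132  64  65  64  70 100 150 149 149 120  76]]
```

View pics/c8.png

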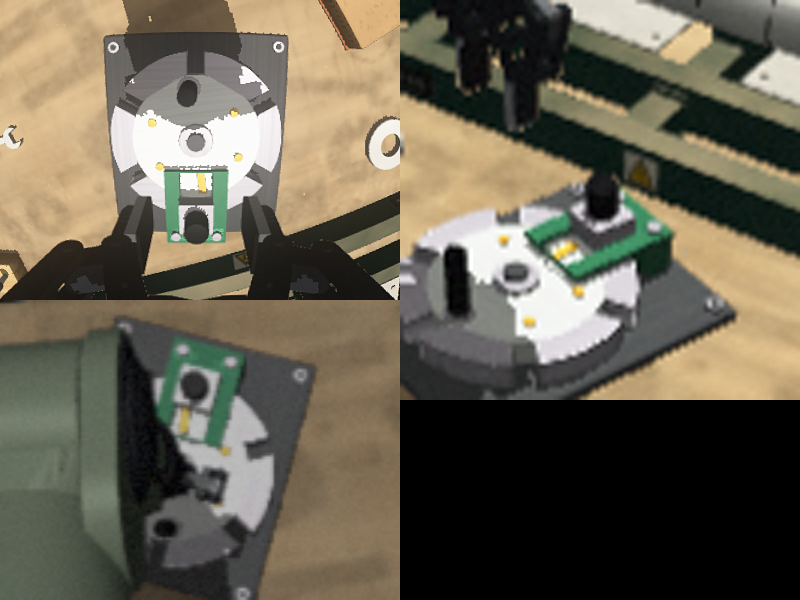

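The pin dropped straight home: its head sits on the bush with no shaft showing. The scene-view head-top centre is at row ~169.7, against 168.2 predicted for home and 163.3 if it were standing on the rim. The bar is in the window and the gripper is clear, so I'm handing in.

```bash
python3 - <<'E'
from h import *
s=bot.get_state(); print(s["contact_force"].round(2),s["t"]); print(bot.sign_off())
E
```

```text
[ 0.26  0.23 -0.25] 30.05
the job is handed in; nothing more can be done
None
```

I handed the job in at about 30 s: the bar shows in the window and the pin is home with its head on the guide, having dropped straight into the notch without easing the wheel; the first grasp at the pin missed because the real finger ends sit about 33 mm behind the reported TCP.

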